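Close up the tool chest on the garage bench

ROBOT

A 6-joint arm with a two-finger parallel gripper is mounted at the origin on the work surface. World frame = base frame: x ahead of the robot, y to its left, z up, the work surface at z = 0. Lengths are in mm, angles in degrees, forces in N, time in s.
With the tool pointing down it reaches from about 300 to 850 mm from the base axis. Payload 4.2 kg.
Tool frame: the origin (TCP) lies between the finger pads; the fingertips stand 22 mm ahead of it and the grasp point (between the pads) lies 3 mm ahead of it; z points along the fingers, y is the direction in which the jaws open and shut (so a half turn about z gives the same grasp; the last joint's range is limited). The gripper opens to 91 mm and grips with 3 to 60 N. Pads are 32 mm wide; open, the fingers measure 118 mm over their backs; the gripper's body (76 mm by 178 mm) begins 60 mm behind the grasp point.
Start: joints at [-68.755, 18.312, 89.639, -0, 72.044, -1.146], TCP at [219.038, -531.664, 207.076] pointing down, gripper open.
Joint ranges: [-177.97, 177.97], [-48.28, 115.42], [12.27, 149.76], [-77.06, 257.06], [2.81, 150.46], [-146.56, 146.56]. Speed limits (degrees/s): [147.25, 147.25, 180, 180, 180, 180].

INTERFACE

Orientations are given as [roll, pitch, yaw] about the fixed x, y, z axes, in that order (R = Rz(yaw) Ry(pitch) Rx(roll)).
In Python, from workcell import * gives the robot as it stands.
- The arm moves only by the shell command python3 -m jog 'ROWS' [OPENING] [FORCE]. ROWS is text: rows parted by semicolons, each of 6 numbers parted by spaces: the shift along the tool's x, y, z in units of 0.5 m (1.0 is 0.5 m), then the turn, a rotation vector about the tool's x, y, z in units of pi/2 rad (1.0 is pi/2 rad). A call has 1 to 20 rows; each row is the pose to reach, as a shift and turn from the pose measured when the call began, along the tool's axes at that moment; what a row does not reach only later rows make up. A row lasts 1/12 s, in which the tool goes at most 41.7 mm and 7.16 degrees, less where a joint would pass 70% of its speed; a pose out of reach is approached as far as the arm can. A call with a number of a shift or a turn outside -1 to 1 is refused whole. A call with a gripper value outside its range is refused whole. OPENING is the opening, from -1 (shut) to 1 (fully open), set as the call begins (- or left out, the last holds). The fingers move at their own pace and stop on an object; FORCE is the grip in N (left out, the last holds). Time passes only in rows, so rows that repeat a pose let the fingers close. It gives the time, the measured TCP pose, the force and the opening at its end, in the units of the state.
- state(): the state, without advancing time (a new reading comes with each control period).
- grab_frame(name): name is "scene" or "top"; returns the picture (384x512x3 uint8, red, green, blue); there is no depth.
- calibration(name): a dict with "mtx" (3x3 intrinsics, pixels), "distortion" ([k1, k2, p1, p2, k3] as OpenCV has them; the pictures are not rectified), "rvec" (rotation vector, rad) and "tvec" (3), from world to camera coordinates, as OpenCV has them. Camera axes: x right, y down, z forward; pixel columns grow to the right and rows downward; lengths in mm; the calibration is good to about 2 mm. A picture is of the moment at which its call begins. calibration takes no time and is no camera call.
- job_done(): hands the job in, once; it reports no verdict.
Trained networks look in the newest picture that a camera, given by its name, has taken for a name from the list of things; names that differ only in an ending like _2 or _b are one class to them, and where a whole thing is asked for, a point or a joint stands for the part that bears it (a point fixed in the world has none). Each returns a list of dicts, best first, with "confidence" (0 to 1); they miss things now and then, are a little off and sometimes report something else, mostly with a low value. They report only what shows in the picture. A call takes as long as a camera call.
- spot_in(query, camera): "rect" ([left, top, right, bottom] in pixels, round what is visible of it).
- tip_of(query, camera): "location" ([column, row] in pixels: a listed point, or the origin of a listed thing).
The state is a dict: "time_s": time; "qpos": joint angles; "qvel": joint speeds; "effort": joint torques, N m; "ee_pos": TCP position; "ee_rot": TCP orientation; "force": force on the tool from outside, world axes, zero at the start; "torque": the same for the moment, N m; "gripper_width": finger opening in mm.
Only numpy, scipy, OpenCV 4.12 (cv2) and the standard library are available. Lean on these libraries where they do the work, as an engineer would, in place of code of your own. Each camera call takes 0.05 s, during which the arm holds its last target. There are 200 camera calls.

TASK

Close up the red tool chest: push both drawers fully home and swing the lid all the way down flush, using only your fingertips and without slamming them. Leave the ratchet in the chest's top tray and everything else on the bench where it is; do not pick up or knock anything.

Things in the scene. Friction and masses are not known exactly. Their poses are not given: they have to be found in the camera images.
- chest: Red steel tool chest, fixed, 340 mm wide, 200 deep, 150 high (175 with the lid shut). Origin: centre of its underside, on the bench. x points from the drawer fronts to the back (drawers go in along +x), y along the width, z up. Front face at x = -100 mm, back at +100. Above the drawers a plain front panel (z 106 to 150) closes the open top tray (floor z 110) that the lid covers.
- upper_drawer (a joint): Upper drawer, how far it stands out: 0 fully home, to 0.14 m; it slides with about 2 N of friction and stays where it is left. Front 330 mm wide, z = 60 to 104 mm in the chest frame, sides and back lower; sockets lie inside.
- upper_drawer_pull (a point): Middle of the front face of the upper drawer's aluminium pull, a full-width bar (322 mm wide, 14 mm high) that stands 10 mm off the drawer front. In the chest frame: x = -112 mm minus the drawer opening, y = 0, z = 96 mm.
- lower_drawer (a joint): Lower drawer, how far it stands out: 0 fully home, to 0.14 m; same slide and friction. Front 330 mm wide, z = 12 to 56 mm in the chest frame; small tools lie inside.
- lower_drawer_pull (a point): Middle of the front face of the lower drawer's pull, same bar. In the chest frame: x = -112 mm minus the drawer opening, y = 0, z = 48 mm.
- lid (a joint): Angle of the lid: 0 shut and flush, about 1.57 standing upright, at most 1.8. Stiff friction hinges (about 0.85 N m) hold it at any angle, so it must be pushed all the way down. Lid mass about 0.45 kg.
- lid_hinge (a point): Middle of the lid's hinge line, at the back top edge: x = +100 mm, y = 0, z = 150 mm in the chest frame. The hinge line runs along the chest's y.
- lid_front_edge (a point): Middle of the lid's free edge, on its outer (top) face: 203 mm from the hinge along the lid, 25 mm above the hinge line when shut. The lid is a 25 mm deep steel cover, 344 mm wide. A folded carry handle (120 mm wide, up to 11 mm off the outer face) lies 70 to 103 mm from the hinge; the rest of the outer face is plain.
- ratchet: Socket ratchet with a blue handle, 180 mm long, 32 mm wide at the head, 28 mm high, lying loose in the chest's top tray. Origin under its middle, x along its length. To be left there.
- wrench: Steel spanner 190 mm long, lying flat on the bench in front of the chest, under 25 mm high. Bystander. Origin on the bench under its middle, x along its length.
- wipes_tub: White and orange tub with a blue lid, 64 x 99 mm, 66 mm high, on the bench by the drawers. Bystander. Origin: centre of its underside.
- headlamp: Round chrome lamp lying glass up, 116 mm across, 59 mm high, on the bench by the drawers. Bystander. Origin: centre of its underside.
- spray_can: Blue spray can with a red cap, 64 mm across, 188 mm high, standing beside the chest. Bystander. Origin: centre of its underside.
- tape_roll: Yellow roll of tape lying flat, 100 mm across, 24 mm high. Bystander. Origin: centre of its underside.
- trim_plate: Chrome car trim plate with a red inlay, 260 x 55 mm, 16 mm high, lying flat. Bystander. Origin: centre of its underside.

How it is judged:
By the outcome, as a careful person would: the job done as asked, in the order asked, and still so for the second after the job is handed in, with the robot touching nothing.
It also fails if it takes over 67 s, if anything falls off the work surface, if the arm or the gripper's body presses on something with over 40 N, if the wrist force passes 120 N, or if a joint passes its speed limit or range.

## Working session

There is one attempt and no reset: what is moved stays moved. The work goes in short steps, Python scripts to look and compute and a shell command to move; the robot and the scene stay as the last step left them, time stands still between calls to the robot, and variables do not carry over. Pictures are saved under pics/ and viewed, about 8 in all and at most 12, crops included, and the job is handed in when it is done.

```bash
mkdir -p pics; ls
python3 - <<'E'
from workcell import *
import cv2
for n in("scene","top"):
    cv2.imwrite(f"pics/{n}0.png",grab_frame(n)[:,:,::-1])
    for q in("upper_drawer_pull","lower_drawer_pull","lid_hinge","lid_front_edge","chest","ratchet","wrench","wipes_tub","headlamp","spray_can","tape_roll","trim_plate"):
        print(n,q,[(d["location"],round(d["confidence"],2)) for d in tip_of(q,n)[:2]])
s=state();print(s["time_s"],s["ee_pos"],s["ee_rot"],s["force"])
E
```

```text
pics
scene upper_drawer_pull [([311.8, 203.0], 0.97)]
scene lower_drawer_pull [([290.9, 205.9], 0.87)]
scene lid_hinge [([403.9, 227.9], 0.76)]
scene lid_front_edge [([406.3, 171.3], 0.92)]
scene chest [([355.2, 239.8], 0.88)]
scene ratchet [([355.7, 221.2], 0.68)]
scene wrench [([251.4, 197.4], 0.69)]
scene wipes_tub [([215.2, 165.2], 0.77)]
scene headlamp [([182.5, 236.6], 0.84)]
scene spray_can [([363.6, 316.4], 0.62), ([406.5, 226.4], 0.6)]
scene tape_roll [([182.0, 144.2], 0.68)]
scene trim_plate [([143.3, 187.0], 0.95)]
top upper_drawer_pull [([197.4, 203.7], 0.9)]
top lower_drawer_pull [([216.4, 204.9], 0.74)]
top lid_hinge []
top lid_front_edge [([101.3, 177.5], 0.67)]
top chest [([152.5, 192.5], 0.72)]
top ratchet [([153.9, 179.8], 0.9)]
top wrench [([253.5, 207.6], 0.55), ([305.6, 241.7], 0.28)]
top wipes_tub [([304.7, 244.5], 0.75)]
top headlamp [([312.3, 152.6], 0.91)]
top spray_can [([140.6, 125.4], 0.62)]
top tape_roll [([350.6, 267.1], 0.84), ([153.5, 194.7], 0.58)]
top trim_plate [([366.8, 194.5], 0.8)]
1.3 [ 219.05126672 -531.66556533  207.08266012] [1.79994094e+02 5.11462795e-04 2.23926588e+01] [-0.25476683 -0.98522891  0.32511711]
```

View pics/scene0.png

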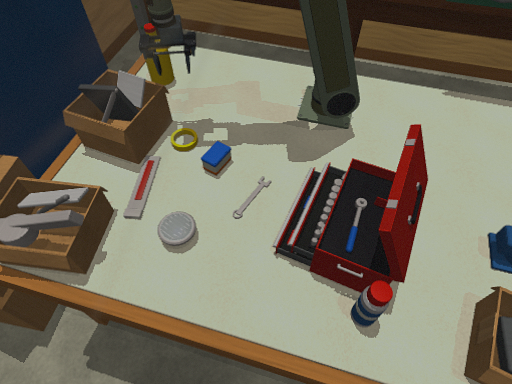

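View pics/top0.png

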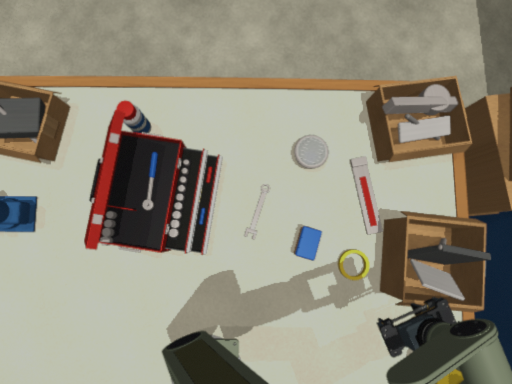

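```bash
cat > h.py <<'E'
from workcell import *
import cv2, numpy as np
from scipy.optimize import least_squares
def proj(n,P):
    c=calibration(n);f=lambda k:np.array(c[k],float)
    return cv2.projectPoints(np.array(P,float).reshape(-1,1,3),f("rvec"),f("tvec"),f("mtx"),f("distortion"))[0].reshape(-1,2)
def ray(n,uv,z):
    return least_squares(lambda p:(proj(n,[p[0],p[1],z])[0]-uv),[400,0]).x
def model(q):
    x,y,a,du,dl,l=q
    c,s=np.cos(a),np.sin(a)
    L=lambda p:[x+c*p[0]-s*p[1],y+s*p[0]+c*p[1],p[2]]
    return {"upper_drawer_pull":L([-112-du,0,96]),"lower_drawer_pull":L([-112-dl,0,48]),"lid_hinge":L([100,0,150]),
     "lid_front_edge":L([100-203*np.cos(l)+25*np.sin(l),0,150+203*np.sin(l)+25*np.cos(l)]),"chest":L([0,0,0])},L
def fit(obs,q0,fixed=None):
    # fixed: (x,y,yaw) known
    def r(v):
        q=v if fixed is None else [*fixed,*v]
        m,_=model(q); return np.concatenate([(proj(n,m[k])[0]-uv)*w for n,k,uv,w in obs])
    return least_squares(r,q0,loss="soft_l1",x_scale=np.array([100,100,1,50,50,1][-len(q0):],float))
def observe(cams=("scene","top"),ks=("upper_drawer_pull","lower_drawer_pull","lid_hinge","lid_front_edge","chest")):
    o=[]
    for n in cams:
        grab_frame(n)
        for k in ks:
            d=tip_of(k,n)
            if d: o.append((n,k,np.array(d[0]["location"]),d[0]["confidence"]))
    return o
E
python3 - <<'E'
from h import *
np.set_printoptions(precision=2,suppress=True)
o=observe()
for x in o:
    if x[1]=="chest":print(x,ray(x[0],x[2],0))
p=ray("top",[197,204],96);print(p)
best=min((fit(o,[p[0],p[1],a,80,100,1.6]) for a in np.arange(-3,3.2,.8)),key=lambda r:r.cost)
print(best.x,np.degrees(best.x[2]),best.cost);
m,L=model(best.x)
for n,k,uv,w in o:print(n,k,uv,proj(n,m[k])[0]-uv)
for k,z in dict(wrench=0,wipes_tub=0,headlamp=0,spray_can=0,tape_roll=0,trim_plate=0).items():
    for n in("scene","top"):
        d=tip_of(k,n)
        if d:print(k,n,ray(n,d[0]["location"],z))
for n in("top","scene"):
    im=cv2.resize(grab_frame(n),None,fx=2,fy=2,interpolation=3)
    du,dl=best.x[3:5]
    pts=[[-100,s*170,150] for s in(1,-1)]+[[100,s*170,150] for s in(1,-1)]+[[-112-du,s*161,96] for s in(1,-1)]+[[-112-dl,s*161,48] for s in(1,-1)]
    l=best.x[5];pts+=[[100-203*np.cos(l)+25*np.sin(l),s*172,150+203*np.sin(l)+25*np.cos(l)] for s in(1,-1)]
    for u in proj(n,[L(p) for p in pts]):cv2.circle(im,tuple(int(v) for v in u*2),3,(0,255,0),-1)
    cv2.imwrite(f"pics/fit_{n}.png",(im[150:550,100:700] if n=="top" else im[200:700,400:1000])[:,:,::-1])
print(state()["time_s"])
E
```

```text
('scene', 'chest', array([357.1, 238.8]), 0.7) [572.19 197.65]
('top', 'chest', array([149.9, 195.1]), 0.93) [567.33 200.12]
[530.18  28.76]Traceback (most recent call last):
  File "<stdin>", line 7, in <module>
  File "<stdin>", line 7, in <genexpr>
  File "h.py", line 20, in fit
    return least_squares(r,q0,loss="soft_l1",x_scale=np.array([100,100,1,50,50,1][-len(q0):],float))
    return func(*args, **kwargs)
    result = trf(vector_fun.fun, vector_fun.jac, x0, f0, J0, lb, ub, ftol, xtol,
                 gtol, max_nfev, x_scale, loss_function, tr_solver,
                 tr_options.copy(), verbose, callback=callback_wrapped)
    return trf_no_bounds(
        fun, jac, x0, f0, J0, ftol, xtol, gtol, max_nfev, x_scale,
        loss_function, tr_solver, tr_options, verbose, callback=callback)
    J = jac(x)
    self._update_jac()
    ~~~~~~~~~~~~~~~~^^
    self.J = self.jac_wrapped(xp_copy(self.x), f0=self.f)
             ~~~~~~~~~~~~~~~~^^^^^^^^^^^^^^^^^^^^^^^^^^^^
    J, dct = approx_derivative(
             ~~~~~~~~~~~~~~~~~^
        self.fun,
        ^^^^^^^^^
    ...<2 lines>..
[... 361 characters left out ...]
     ^^^
    df = [f_eval - f0 for f_eval in f_evals]
                                    ^^^^^^^
    f = np.atleast_1d(self.fun(x, *self.args, **self.kwargs))
                      ~~~~~~~~^^^^^^^^^^^^^^^^^^^^^^^^^^^^^^
    return np.atleast_1d(self.fun(x))
                         ~~~~~~~~^^^
    return self.f(x, *self.args, **self.kwargs)
           ~~~~~~^^^^^^^^^^^^^^^^^^^^^^^^^^^^^^
  File "h.py", line 19, in r
    m,_=model(q); return np.concatenate([(proj(n,m[k])[0]-uv)*w for n,k,uv,w in obs])
                                          ~~~~^^^^^^^^
  File "h.py", line 5, in proj
    c=calibration(n);f=lambda k:np.array(c[k],float)
ValueError: time passes only in moves, steps and waits
```

```bash
sed -i 's/^def proj/C={n:calibration(n) for n in ("scene","top")}\ndef proj/; s/c=calibration(n);/c=C[n];/' h.py
cat > a.py <<'E'
from h import *
np.set_printoptions(precision=2,suppress=True)
o=observe()
best=min((fit(o,[570,200,a,80,100,1.6]) for a in (1,1.5,2)),key=lambda r:r.cost)
print(best.x,np.degrees(best.x[2]),best.cost);
m,L=model(best.x)
for n,k,uv,w in o:print(n,k,uv,proj(n,m[k])[0]-uv)
for k in ("wrench","wipes_tub","headlamp","spray_can"):
    for n in("scene","top"):
        d=tip_of(k,n)
        if d:print(k,n,ray(n,d[0]["location"],0))
for n in("top","scene"):
    im=cv2.resize(grab_frame(n),None,fx=2,fy=2,interpolation=3)
    du,dl=best.x[3:5]
    pts=[[-100,s*170,150] for s in(1,-1)]+[[100,s*170,150] for s in(1,-1)]+[[-112-du,s*161,96] for s in(1,-1)]+[[-112-dl,s*161,48] for s in(1,-1)]
    l=best.x[5];pts+=[[100-203*np.cos(l)+25*np.sin(l),s*172,150+203*np.sin(l)+25*np.cos(l)] for s in(1,-1)]
    for u in proj(n,[L(p) for p in pts]):cv2.circle(im,tuple(int(v) for v in u*2),2,(0,255,0),-1)
    cv2.imwrite(f"pics/fit_{n}.png",(im[150:550,100:700] if n=="top" else im[200:700,400:1000])[:,:,::-1])
print(state()["time_s"])
E
python3 a.py
```

```text
[570.51 191.3    1.4   52.63 112.18   1.12] 79.99632233394948 14.49145446782033
scene upper_drawer_pull [310.3 198. ] [-1.    2.89]
scene lower_drawer_pull [289.3 206.6] [ 0.58 -4.2 ]
scene lid_hinge [401.3 227.7] [ 2.56 -1.54]
scene lid_front_edge [405.2 172.3] [-1.31  0.34]
scene chest [358.6 238.4] [-3.49 -0.58]
top upper_drawer_pull [197.1 204.2] [-0.14 -3.98]
top lower_drawer_pull [217.1 202.5] [-0.19  2.54]
top lid_hinge [100.5 177. ] [6.4  5.14]
top lid_front_edge [104.5 174.8] [-1.7   0.07]
top chest [153.2 195. ] [-0.65 -0.81]
wrench scene [ 525.09 -159.98]
wrench top [ 519.97 -157.53]
wipes_tub scene [ 421.89 -313.84]
wipes_tub top [ 409.04 -323.53]
headlamp scene [ 718.81 -327.91]
headlamp top [ 726.45 -339.81]
spray_can scene [802.2  248.78]
spray_can top [811.53 243.09]
3.0
```

View pics/fit_top.png

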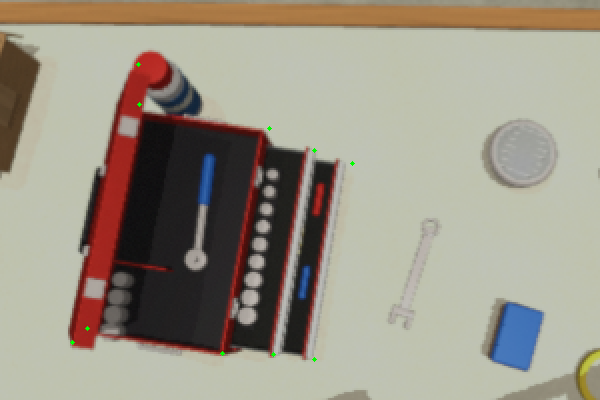

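View pics/fit_scene.png

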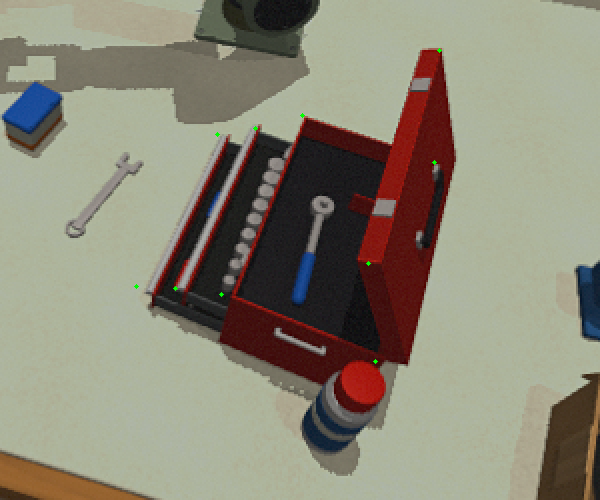

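```bash
cat > b.py <<'E'
from h import *
np.set_printoptions(precision=2,suppress=True)
T=lambda u,v:np.array([u/2+50,v/2+75]); S=lambda u,v:np.array([u/2+200,v/2+100])
def pts(q):
    x,y,a,du,dl,l=q
    _,L=model(q);F=lambda s,d:L([100-d*np.cos(l)+25*np.sin(l),s*172,150+d*np.sin(l)+25*np.cos(l)])
    P=lambda s,d,z:L([-112-d,s*161,z+7])
    F0=lambda s:L([-100,s*170,150])
    return [("top",P(1,du,96),T(275,354)),("top",P(-1,du,96),T(313,150)),("top",P(1,dl,48),T(308,358)),("top",P(-1,dl,48),T(344,162)),
     ("top",F0(1),T(224,352)),("top",F0(-1),T(268,131)),
     ("scene",P(1,du,96),S(256,125)),("scene",P(-1,du,96),S(179,289)),("scene",P(1,dl,48),S(226,135)),("scene",P(-1,dl,48),S(150,290)),
     ("scene",F0(1),S(304,119)),("scene",F0(-1),S(236,297)),
     ("scene",F(1,203),S(441,50)),("scene",F(-1,203),S(386,264)),("top",F(1,203),T(72,346)),("top",F(-1,203),T(138,60)),
     ("scene",F(1,0),S(455,158)),("scene",F(-1,0),S(408,362))]
r=lambda q:np.concatenate([proj(n,p)[0]-uv for n,p,uv in pts(q)])
b=least_squares(r,[570,191,1.4,52,112,1.5],loss="soft_l1",x_scale=[100,100,1,50,50,1])
print(b.x,np.degrees(b.x[2]),b.cost);print(r(b.x).reshape(-1,2))
m,L=model(b.x)
for k,v in m.items():print(k,np.array(v))
E
python3 b.py
```

```text
[567.69 197.52   1.42  57.73 102.51  -5.16] 81.4231562295344 21.639750148513848
[[-0.18  0.24]
 [-1.04 -0.69]
 [-0.39 -0.25]
 [-1.56 -0.98]
 [-1.5   1.31]
 [-2.47 -1.5 ]
 [-1.08 -0.11]
 [ 0.06 -0.9 ]
 [-1.07 -0.21]
 [-1.07  0.35]
 [-0.09 -1.67]
 [-3.27 -0.14]
 [-0.16 -0.86]
 [-3.44 -0.2 ]
 [-0.66 -0.07]
 [-4.02  3.45]
 [ 0.14  0.49]
 [-0.78  1.94]]
upper_drawer_pull [542.37  29.69  96.  ]
lower_drawer_pull [535.7  -14.59  48.  ]
lid_hinge [582.6 296.4 150. ]
lid_front_edge [572.82 231.58 343.74]
chest [567.69 197.52   0.  ]
```

```bash
cat > go.py <<'E'
# usage: go.py tilt xc yc zc [off]  -> tool shift (units 0.5m) and turn (pi/2) to bring the leading fingertip corner to chest point
import sys; from workcell import *; import numpy as np
from scipy.spatial.transform import Rotation as R
X,Y,A=567.7,197.5,1.42109
def rows(tilt,p,off=16,s=None):
    s=s or state(); f=np.array([np.cos(A),np.sin(A),0]);z=np.array([0,0,1.]);t=np.radians(tilt)
    ax=np.sin(t)*f-np.cos(t)*z; ty=np.cross(f,z)
    M=np.array([np.cross(ty,ax),ty,ax]).T
    l=np.array([-np.sin(A),np.cos(A),0])
    W=np.array([X,Y,0])+p[0]*f+p[1]*l+p[2]*z
    tcp=W-off*(np.cos(t)*f+np.sin(t)*z)-22*ax
    R0=R.from_euler("xyz",s["ee_rot"],degrees=True)
    return tcp,R0.inv().apply(tcp-s["ee_pos"])/500,(R0.inv()*R.from_matrix(M)).as_rotvec()/(np.pi/2)
if __name__=="__main__":
    np.set_printoptions(precision=4,suppress=True)
    a=[float(v) for v in sys.argv[1:]]; s=state()
    t,d,r=rows(a[0],a[1:4],*a[4:5],s=s)
    print("t",s["time_s"],"tcp",s["ee_pos"],"F",s["force"],"goal",t); print(d,r)
E
python3 go.py 45 -220 0 260; python3 go.py 45 -200 0 96
```

```text
t 3.0 tcp [ 219.0293 -531.6661  207.0632] F [ 0.2009 -0.006   0.2588] goal [530.8799 -46.6088 264.2426]
[ 0.9462 -0.6594 -0.1144] [ 0.2571  0.4541 -0.6206]
t 3.0 tcp [ 219.0293 -531.6661  207.0632] F [ 0.2009 -0.006   0.2588] goal [533.8628 -26.8325 100.2426]
[ 0.9668 -0.6937  0.2136] [ 0.2571  0.4541 -0.6206]
```

```bash
python3 -m jog '0 0 -0.1 0 0 0;0.2 -0.14 -0.11 0.05 0.09 -0.12;0.946 -0.659 -0.114 0.257 0.454 -0.621;0.946 -0.659 -0.114 0.257 0.454 -0.621;0.946 -0.659 -0.114 0.257 0.454 -0.621;0.946 -0.659 -0.114 0.257 0.454 -0.621;0.946 -0.659 -0.114 0.257 0.454 -0.621;0.946 -0.659 -0.114 0.257 0.454 -0.621;0.946 -0.659 -0.114 0.257 0.454 -0.621;0.946 -0.659 -0.114 0.257 0.454 -0.621;0.946 -0.659 -0.114 0.257 0.454 -0.621;0.946 -0.659 -0.114 0.257 0.454 -0.621;0.946 -0.659 -0.114 0.257 0.454 -0.621;0.946 -0.659 -0.114 0.257 0.454 -0.621;0.946 -0.659 -0.114 0.257 0.454 -0.621;0.946 -0.659 -0.114 0.257 0.454 -0.621;0.946 -0.659 -0.114 0.257 0.454 -0.621;0.946 -0.659 -0.114 0.257 0.454 -0.621' -1; for x in -190 -150 -112; do python3 go.py 45 $x 0 96; done
```

```text
time_s: 4.5
ee_pos: [530.6, -47.0, 263.9]
ee_rot: [180.0, -44.9, 81.5]
force: [-0.1, -0.3, 1.4]
gripper_width: 0.4
t 4.5 tcp [530.6261 -47.0396 263.8503] F [-0.0803 -0.311   1.3617] goal [535.3543 -16.9443 100.2426]
[-0.188   0.0004  0.2747] [-0.0004  0.0007  0.0005]
t 4.5 tcp [530.6261 -47.0396 263.8503] F [-0.0803 -0.311   1.3617] goal [541.3202  22.6082 100.2426]
[-0.1313  0.0005  0.3312] [-0.0004  0.0007  0.0005]
t 4.5 tcp [530.6261 -47.0396 263.8503] F [-0.0803 -0.311   1.3617] goal [546.9878  60.1832 100.2426]
[-0.0775  0.0006  0.3849] [-0.0004  0.0007  0.0005]
```

```bash
python3 -m jog '-0.188 0 0.275 0 0 0;-0.188 0 0.275 0 0 0;-0.188 0 0.275 0 0 0;-0.188 0 0.275 0 0 0;-0.188 0 0.275 0 0 0;-0.182 0 0.281 0 0 0;-0.174 0 0.289 0 0 0;-0.166 0 0.297 0 0 0;-0.158 0 0.305 0 0 0;-0.150 0 0.313 0 0 0;-0.142 0 0.321 0 0 0;-0.134 0 0.328 0 0 0'
python3 - <<'E'
from workcell import *; import cv2
im=cv2.resize(grab_frame("scene")[90:260,240:440],None,fx=3.5,fy=3.5,interpolation=3)
cv2.imwrite("pics/p5.png",im[:,:,::-1])
E
python3 go.py 45 -112 0 96
```

```text
time_s: 5.5
ee_pos: [541.0, 21.3, 101.2]
ee_rot: [179.9, -44.9, 81.6]
force: [-0.0, -0.3, -0.4]
gripper_width: 0.6
t 5.55 tcp [540.7619  22.1047 101.1686] F [0.2071 0.94   0.6097] goal [546.9878  60.1832 100.2426]
[0.0533 0.0011 0.0558] [-0.0007  0.0004  0.0013]
```

View pics/p5.png

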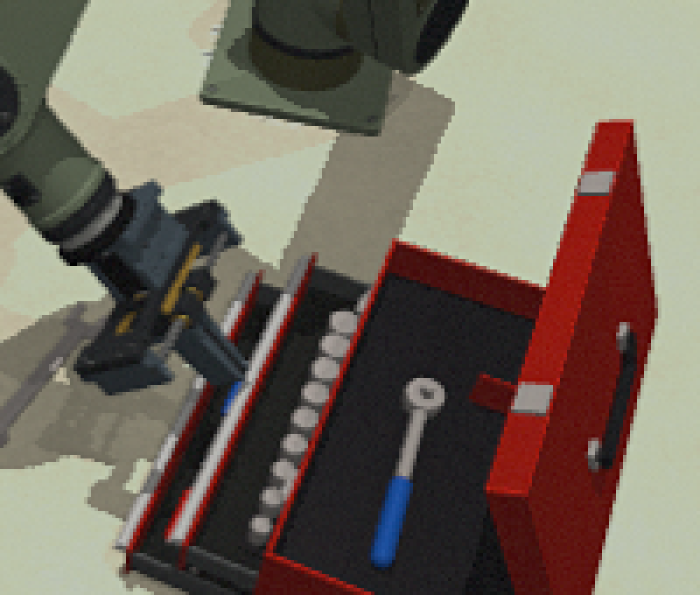

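```bash
python3 -m jog '0.007 0 0.008 0 0 0;0.014 0 0.015 0 0 0;0.021 0 0.022 0 0 0;0.028 0 0.029 0 0 0;0.035 0 0.036 0 0 0'; python3 go.py 45 -112 0 96;python3 - <<'E'
from h import *
o=observe(ks=("upper_drawer_pull","lower_drawer_pull","lid_front_edge"))
r=fit(o,[40,100,1.1],(567.7,197.5,1.421));print(r.x,r.cost)
E
```

```text
time_s: 5.97
ee_pos: [544.5, 47.2, 100.8]
ee_rot: [179.9, -44.9, 81.6]
force: [-0.6, -2.4, 2.0]
gripper_width: 0.5
t 5.9667 tcp [544.5495  47.1843 100.7642] F [-0.6356 -2.4147  2.021 ] goal [546.9878  60.1832 100.2426]
[0.018  0.001  0.0194] [-0.0006  0.0006  0.0013]
[ 44.32315487 110.49600416   1.13531799] 5.703350708249102
```

```bash
python3 -m jog '0.006 0 0.006 0 0 0;0.012 0 0.012 0 0 0;0.018 0 0.018 0 0 0;0.018 0 0.018 0 0 0'; python3 -m jog '0.004 0 0.004 0 0 0;0.008 0 0.008 0 0 0;0.012 0 0.012 0 0 0;0.012 0 0.012 0 0 0'; python3 go.py 45 -112 0 96
```

```text
time_s: 6.7
ee_pos: [546.4, 60.3, 100.9]
ee_rot: [180.0, -45.0, 81.6]
force: [-0.7, -0.1, 0.1]
gripper_width: 0.5
time_s: 7.03
ee_pos: [547.6, 69.3, 101.0]
ee_rot: [180.0, -45.0, 81.6]
force: [0.1, -0.8, 0.6]
gripper_width: 0.5
t 7.0333 tcp [547.6171  69.3374 101.0466] F [ 0.1463 -0.8021  0.6489] goal [546.9878  60.1832 100.2426]
[-0.0141  0.0014 -0.0118] [-0.001  -0.0004  0.0014]
```

```bash
python3 -m jog '0.004 0 0.004 0 0 0;0.008 0 0.008 0 0 0;0.012 0 0.012 0 0 0;0.014 0 0.014 0 0 0'
python3 - <<'E'
from workcell import *; import cv2
im=cv2.resize(grab_frame("scene")[90:260,240:440],None,fx=3.5,fy=3.5,interpolation=3)
cv2.imwrite("pics/p6.png",im[:,:,::-1])
E
```

```text
time_s: 7.37
ee_pos: [549.1, 79.5, 101.1]
ee_rot: [180.0, -45.0, 81.6]
force: [-0.5, -1.9, 0.5]
gripper_width: 0.7
```

View pics/p6.png

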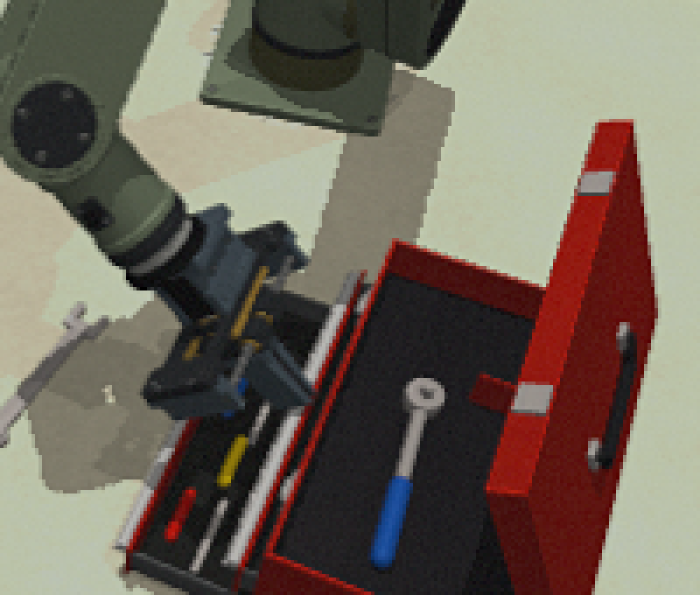

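```bash
python3 -m jog '0.004 0 0.004 0 0 0;0.008 0 0.008 0 0 0;0.010 0 0.010 0 0 0;0.010 0 0.010 0 0 0'; python3 -m jog '0.003 0 0.003 0 0 0;0.006 0 0.006 0 0 0;0.006 0 0.006 0 0 0';python3 - <<'E'
from h import *
o=observe(ks=("upper_drawer_pull","lower_drawer_pull","lid_front_edge"))
r=fit(o,[10,100,1.1],(567.7,197.5,1.421));print(r.x,r.cost)
E
```

```text
time_s: 7.75
ee_pos: [550.2, 87.1, 101.2]
ee_rot: [180.0, -45.1, 81.6]
force: [0.1, -1.3, -0.8]
gripper_width: 0.3
time_s: 8.0
ee_pos: [550.9, 91.4, 101.2]
ee_rot: [179.9, -45.1, 81.6]
force: [-0.5, -2.4, 0.4]
gripper_width: 0.2
[  0.27817252 115.31368163   1.09923407] 92.96993000769574
```

Run:
```python
from h import *
from scipy.spatial.transform import Rotation as R
s=state();M=R.from_euler("xyz",s["ee_rot"],degrees=True).as_matrix();p=np.array(s["ee_pos"])
tip=p+22*M[:,2];print(tip,s["force"],s["time_s"])
_,L=model([567.7,197.5,1.421,0,0,0])
out=[]
for n,(r0,r1,c0,c1) in (("scene",(120,260,270,410)),("top",(120,260,90,230))):
    im=cv2.resize(grab_frame(n)[r0:r1,c0:c1],None,fx=2.85,fy=2.85,interpolation=3)
    for P,c in ([tip,(0,255,0)],[L([-100,170,150]),(255,255,0)],[L([-100,-170,150]),(255,255,0)],[L([-112,161,103]),(0,255,255)],[L([-112,-161,103]),(0,255,255)]):
        u=(proj(n,P)[0]-[c0,r0])*2.85;cv2.circle(im,tuple(int(v) for v in u),2,c,-1)
    out.append(im)
cv2.imwrite("pics/p7.png",np.hstack(out)[:,:,::-1])
```

```text
[553.08812561 106.69591965  85.68261127] [ 0.54360758 -1.75512362  0.06639886] 8.4
```

View pics/p7.png

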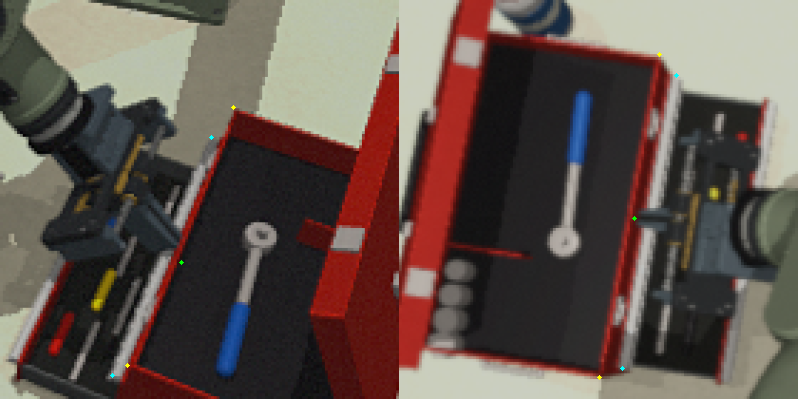

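```bash
python3 -m jog '0.002 0 0.002 0 0 0;0.004 0 0.004 0 0 0;0.004 0 0.004 0 0 0'; python3 -m jog '0.002 0 0.002 0 0 0;0.004 0 0.004 0 0 0;0.004 0 0.004 0 0 0'
```

```text
time_s: 8.75
ee_pos: [551.1, 92.1, 100.9]
ee_rot: [179.8, -44.8, 81.8]
force: [-4.3, -13.6, 3.4]
gripper_width: 0.3
time_s: 9.0
ee_pos: [551.3, 92.2, 100.8]
ee_rot: [179.6, -44.6, 81.9]
force: [-5.7, -17.0, 6.3]
gripper_width: 0.1
```

```bash
python3 -m jog '-0.02 0 -0.02 0 0 0;-0.08 0 -0.08 0 0 0;-0.14 0 -0.14 0 0 0;-0.14 0 -0.14 0 0 0;-0.14 0 -0.2 0 0 0;-0.14 0 -0.2 0 0 0'
python3 - <<'E'
from h import *
from scipy.spatial.transform import Rotation as R
s=state();M=R.from_euler("xyz",s["ee_rot"],degrees=True).as_matrix();p=np.array(s["ee_pos"])
tip=p+22*M[:,2];print(tip,s["force"],s["time_s"])
out=[]
for n,(r0,r1,c0,c1) in (("scene",(120,260,260,360)),("top",(130,270,160,260))):
    im=cv2.resize(grab_frame(n)[r0:r1,c0:c1],None,fx=4,fy=4,interpolation=3)
    for P,c in ([tip,(0,255,0)],[tip+16*M[:,0],(0,255,255)],[tip-16*M[:,0],(255,255,0)]):
        u=(proj(n,P)[0]-[c0,r0])*4;cv2.circle(im,tuple(int(v) for v in u),2,c,-1)
    out.append(im)
cv2.imwrite("pics/p8.png",np.hstack(out)[:,:,::-1])
E
```

```text
time_s: 9.5
ee_pos: [535.4, -29.1, 125.1]
ee_rot: [179.3, -44.5, 82.0]
force: [0.2, -0.5, 0.1]
gripper_width: 0.7
[537.85193945 -13.89947511 109.43713371] [ 0.187956   -0.53468153  0.0549066 ] 9.5
```

View pics/p8.png

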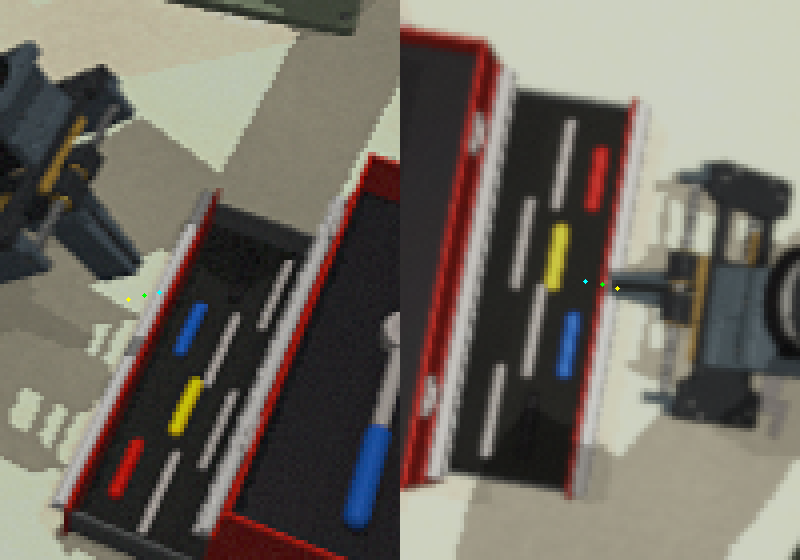

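Run:
```python
from h import *
np.set_printoptions(precision=1,suppress=True)
S=np.array([291.25,188.25]);T=np.array([212,201.25])
r=least_squares(lambda p:np.r_[proj("scene",p)[0]-S,proj("top",p)[0]-T],[535,-20,120.]);print(r.x,r.cost)
for du in(0,5):
    _,L=model([567.7,197.5,1.421,0,0,0])
    for s in(1,-1):
        P=L([-112-du,s*161,103]);print(du,s,proj("top",P)[0],proj("scene",P)[0])
s=state();print(s["ee_pos"],s["gripper_width"])
```

```text
[536.6 -25.4 131.9] 3.0371965411369404
0 1 [168.5 249.2] [344.2 168.3]
0 -1 [187.3 146.4] [309.3 251.7]
5 1 [170.1 249.5] [342.7 167.7]
5 -1 [188.9 146.7] [307.6 251. ]
[534.1 -26.6 123.3] -0.07338297325060195
```

```bash
cat > to.py <<'E'
# to.py tilt x y z -> rows to TCP pose
import sys; from go import *
np.set_printoptions(precision=4,suppress=True)
t,*p=[float(v) for v in sys.argv[1:]]
s=state();_,_,r=rows(t,[0,0,0],s=s)
d=R.from_euler("xyz",s["ee_rot"],degrees=True).inv().apply(np.array(p)-s["ee_pos"])/500
print(s["time_s"],s["ee_pos"],s["force"],d,r)
E
python3 to.py 45 530 -48 123; python3 to.py 45 530 -48 53; python3 to.py 45 545 51 53
```

```text
9.6 [534.0958 -26.5608 123.2576] [0.7034 0.4725 0.4282] [-0.0314 -0.0019 -0.0303] [0.0007 0.0046 0.0042]
9.6 [534.0958 -26.5608 123.2576] [0.7034 0.4725 0.4282] [-0.1297 -0.0026  0.0695] [0.0007 0.0046 0.0042]
9.6 [534.0958 -26.5608 123.2576] [0.7034 0.4725 0.4282] [ 0.0129 -0.0017  0.21  ] [0.0007 0.0046 0.0042]
```

```bash
python3 -m jog '-0.031 -0.002 -0.03 0 0.005 0.004;-0.13 -0.003 0.07 0 0.005 0.004;-0.13 -0.003 0.07 0 0.005 0.004;-0.13 -0.003 0.07 0 0.005 0.004;-0.12 -0.003 0.08 0 0.005 0.004;-0.11 -0.002 0.09 0 0.005 0.004;-0.10 -0.002 0.10 0 0.005 0.004;-0.09 -0.002 0.11 0 0.005 0.004;-0.08 -0.002 0.12 0 0.005 0.004;-0.07 -0.002 0.13 0 0.005 0.004;-0.06 -0.002 0.14 0 0.005 0.004'; python3 to.py 45 551 91 53
```

```text
time_s: 10.52
ee_pos: [538.0, 1.6, 53.3]
ee_rot: [179.8, -45.0, 81.6]
force: [0.4, -2.7, 2.7]
gripper_width: 0.2
10.5167 [538.0447   1.6349  53.2732] [ 0.4264 -2.6822  2.682 ] [ 0.1273 -0.0011  0.1281] [ 0.0014 -0.0003  0.0011]
```

Contact, drawer sliding at about 2.7 N. Push on, slowing toward the end.

```bash
python3 -m jog '0.01 0 0.01 0 0 0;0.02 0 0.02 0 0 0;0.03 0 0.03 0 0 0;0.04 0 0.04 0 0 0;0.05 0 0.05 0 0 0;0.06 0 0.06 0 0 0;0.07 0 0.07 0 0 0;0.08 0 0.08 0 0 0;0.09 -0.001 0.09 0 0 0;0.095 -0.001 0.095 0 0 0;0.1 -0.001 0.1 0 0 0;0.104 -0.001 0.104 0 0 0;0.104 -0.001 0.104 0 0 0'; python3 to.py 45 551 91 53
```

```text
time_s: 11.6
ee_pos: [548.7, 74.9, 53.4]
ee_rot: [179.8, -45.0, 81.6]
force: [0.7, -1.0, 1.8]
gripper_width: 0.6
11.6 [548.672   74.8993  53.3934] [ 0.7281 -0.9961  1.766 ] [ 0.0224 -0.0002  0.0236] [ 0.0014 -0.0005  0.0012]
```

```bash
python3 -m jog '0.005 0 0.005 0 0 0;0.01 0 0.01 0 0 0;0.014 0 0.014 0 0 0;0.017 0 0.017 0 0 0;0.02 0 0.02 0 0 0;0.02 0 0.02 0 0 0'; python3 -m jog '0.002 0 0.002 0 0 0;0.004 0 0.004 0 0 0;0.004 0 0.004 0 0 0';  python3 -m jog '0.002 0 0.002 0 0 0;0.004 0 0.004 0 0 0;0.004 0 0.004 0 0 0'
```

```text
time_s: 12.1
ee_pos: [550.8, 89.1, 53.3]
ee_rot: [179.8, -45.0, 81.6]
force: [0.1, -1.7, 1.2]
gripper_width: 0.4
time_s: 12.35
ee_pos: [551.2, 91.6, 53.2]
ee_rot: [179.7, -45.0, 81.6]
force: [-0.2, -5.7, 2.3]
gripper_width: 0.3
time_s: 12.6
ee_pos: [551.5, 92.2, 53.1]
ee_rot: [179.6, -44.8, 81.8]
force: [-4.4, -16.9, 8.6]
gripper_width: 0.5
```

```bash
python3 -m jog '-0.02 0 -0.02 0 0 0;-0.08 0 -0.08 0 0 0;-0.14 0 -0.14 0 0 0;-0.16 0 -0.16 0 0 0;-0.16 0 -0.16 0 0 0;-0.16 0 -0.16 0 0 0'; python3 to.py 45 534 -20 430;python3 to.py 0 582 300 430
```

```text
time_s: 13.1
ee_pos: [534.4, -19.6, 53.3]
ee_rot: [179.7, -44.8, 81.6]
force: [-0.4, -0.5, 0.7]
gripper_width: 0.5
13.1 [534.356  -19.6488  53.2878] [-0.4194 -0.5405  0.6846] [ 0.5306  0.0023 -0.5349] [0.002  0.0019 0.0014]
13.1 [534.356  -19.6488  53.2878] [-0.4194 -0.5405  0.6846] [ 0.9896  0.0013 -0.0787] [ 0.0024 -0.4981  0.0006]
```

```bash
python3 -m jog '0.53 0.002 -0.535 0 0 0;0.53 0.002 -0.535 0 0 0;0.53 0.002 -0.535 0 0 0;0.53 0.002 -0.535 0 0 0;0.53 0.002 -0.535 0 -0.05 0;0.53 0.002 -0.535 0 -0.13 0;0.53 0.002 -0.535 0 -0.2 0;0.53 0.002 -0.535 0 -0.28 0;0.53 0.002 -0.535 0 -0.36 0;0.53 0.002 -0.535 0 -0.44 0;0.53 0.002 -0.535 0 -0.498 0;0.53 0.002 -0.535 0 -0.498 0'; python3 to.py 0 582 300 430
python3 - <<'E'
from h import *
np.set_printoptions(precision=2,suppress=True)
for i in range(2):
    o=observe(ks=("upper_drawer_pull","lower_drawer_pull","lid_hinge","lid_front_edge","chest"))
    print([(n[0],k[:9],round(float(w),2)) for n,k,u,w in o])
    print(fit(o,[0,0,1.1],(567.7,197.5,1.421)).x,fit(o,[567,197,1.42,0,0,1.1]).x)
im=np.hstack([cv2.resize(grab_frame(n)[a:a+130,c:c+130],None,fx=3,fy=3,interpolation=3) for n,a,c in(("scene",120,300),("top",130,90))])
cv2.imwrite("pics/p9.png",im[:,:,::-1])
E
```

```text
time_s: 14.1
ee_pos: [533.6, -14.8, 430.5]
ee_rot: [179.7, 0.0, 81.9]
force: [0.1, 0.0, -0.0]
gripper_width: 0.5
14.1 [533.5971 -14.7986 430.5028] [ 0.1254  0.0216 -0.0099] [0.637  0.0072 0.001 ] [0.0028 0.     0.0054]
[('s', 'upper_dra', 0.84), ('s', 'lower_dra', 0.67), ('s', 'lid_hinge', 0.78), ('s', 'lid_front', 0.93), ('s', 'chest', 0.78), ('t', 'lower_dra', 0.56), ('t', 'lid_front', 0.73), ('t', 'chest', 0.97)]
[ -2.86 -54.08   1.12] [568.41 195.04   1.42  -5.35 -53.52   1.13]
[('s', 'upper_dra', 0.75), ('s', 'lid_hinge', 0.9), ('s', 'lid_front', 0.68), ('s', 'chest', 0.98), ('t', 'upper_dra', 0.37), ('t', 'lower_dra', 0.36), ('t', 'lid_front', 0.96), ('t', 'chest', 0.74)]
[-15.22 418.6    1.12] [562.67 195.63   1.3  -33.41 430.     1.13]
```

View pics/p9.png

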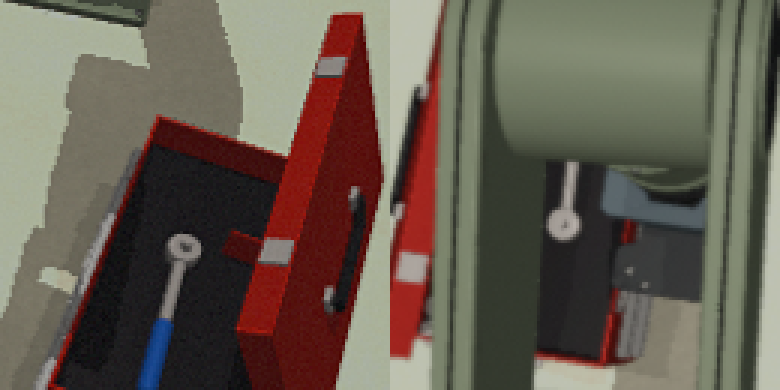

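```bash
python3 -m jog '0.637 0.007 0 0 0 0;0.637 0.007 0 0 0 0;0.637 0.007 0 0 0 0;0.637 0.007 0 0 0 0;0.637 0.007 0 0 0 0;0.637 0.007 0 0 0 0;0.637 0.007 0 0 0 0;0.637 0.007 0 0 0 0;0.637 0.007 0 0 0 0;0.637 0.007 0.19 0 0 0;0.637 0.007 0.19 0 0 0;0.637 0.007 0.19 0 0 0;0.617 0.007 0.19 0 0 0;0.597 0.007 0.19 0 0 0;0.585 0.007 0.19 0 0 0;0.58 0.007 0.19 0 0 0'; python3 to.py 0 578.9 271.7 335
```

```text
time_s: 16.73
ee_pos: [581.9, 264.5, 338.1]
ee_rot: [179.5, -0.2, 81.3]
force: [-0.5, -0.0, 0.5]
gripper_width: 0.2
16.7333 [581.9216 264.4501 338.147 ] [-0.5065 -0.0363  0.4564] [ 0.0134 -0.0082  0.0063] [ 0.0055 -0.0017 -0.0015]
```

```bash
python3 -m jog '-0.01 0 0.004 0 0 0;-0.02 0 0.005 0 0 0;-0.03 0 0.006 0 0 0;-0.04 0 0.006 0 0 0;-0.04 0 0.006 0 0 0'
python3 - <<'E'
from h import *
from scipy.spatial.transform import Rotation as R
s=state();M=R.from_euler("xyz",s["ee_rot"],degrees=True).as_matrix();p=np.array(s["ee_pos"]);print(p,s["force"],s["time_s"])
n,r0,c0="scene",90,340
im=cv2.resize(grab_frame(n)[r0:r0+140,c0:c0+140],None,fx=4,fy=4,interpolation=3)
for P,c in ([p,(0,255,0)],[p+22*M[:,2],(0,255,255)]):
    u=(proj(n,P)[0]-[c0,r0])*4;cv2.circle(im,tuple(int(v) for v in u),2,c,-1)
cv2.imwrite("pics/p10.png",im[:,:,::-1])
E
```

```text
time_s: 17.15
ee_pos: [579.1, 244.5, 335.6]
ee_rot: [179.5, -0.2, 81.3]
force: [0.6, 0.8, 1.7]
gripper_width: 0.6
[579.05347678 244.45378566 335.59416126] [0.61231828 0.80111772 1.73746409] 17.15
```

View pics/p10.png

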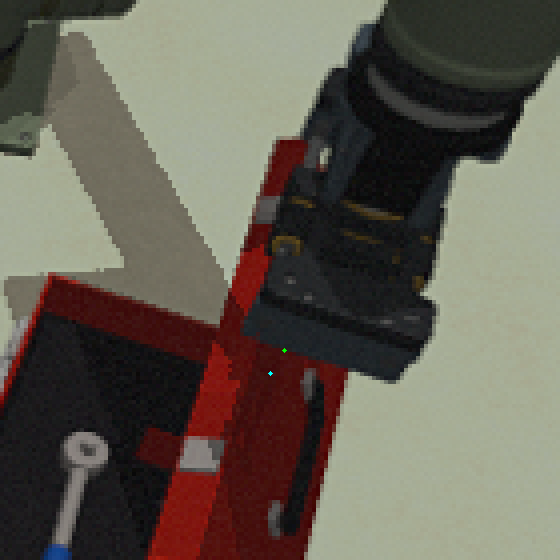

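```bash
python3 -m jog '0.012 0.004 0.03 0 0 0;0.012 0.004 0.03 0 0 0;0.002 0.004 0.03 0 0 0;-0.008 0.004 0.03 0 0 0;-0.016 0.004 0.03 0 0 0;-0.024 0.004 0.03 0 0 0;-0.024 0.004 0.03 0 0 0'
python3 - <<'E'
import numpy as np
from workcell import *
s=state();f=np.array([np.cos(1.421),np.sin(1.421)]);print((np.array(s["ee_pos"][:2])-[567.7,197.5])@f,s["ee_pos"],s["force"],s["time_s"])
for l in np.arange(1.12,-.01,-.08):
    d=178;print(round(l,2),round(100-d*np.cos(l)+25*np.sin(l),1),round(150+d*np.sin(l)+25*np.cos(l),1))
E
```

```text
time_s: 17.78
ee_pos: [579.1, 231.6, 320.8]
ee_rot: [179.5, -0.2, 81.2]
force: [0.1, 3.2, 0.5]
gripper_width: 0.2
35.37859348806094 [579.10484231 231.55797035 320.83807798] [0.13527795 3.23397025 0.49124289] 17.7833
1.12 45.0 321.1
1.04 31.5 316.2
0.96 18.4 310.2
0.88 5.9 303.1
0.8 -6.1 295.1
0.72 -17.3 286.2
0.64 -27.8 276.4
0.56 -37.5 265.7
0.48 -46.3 254.4
0.4 -54.2 242.3
0.32 -61.1 229.7
0.24 -67.0 216.6
0.16 -71.7 203.0
0.08 -75.4 189.1
-0.0 -78.0 175.0
```

```bash
python3 -m jog '-0.013 0 0.004 0 0 0;-0.027 0 0.009 0 0 0;-0.04 0 0.015 0 0 0;-0.053 0 0.022 0 0 0;-0.066 0 0.029 0 0 0;-0.078 0 0.036 0 0 0'
cat > lid.py <<'E'
from h import *
s=state();f=np.array([np.cos(1.421),np.sin(1.421)]);print("xc",round((np.array(s["ee_pos"][:2])-[567.7,197.5])@f,1),"z",round(s["ee_pos"][2],1),np.round(s["force"],1))
o=observe(ks=("lid_front_edge",))
for n,k,u,w in o:print(n,u,w)
if o:
  r=least_squares(lambda l:np.concatenate([(proj(n,model([567.7,197.5,1.421,0,0,l[0]])[0][k])[0]-u)*w for n,k,u,w in o]),[.8],loss="soft_l1");print("lid",r.x,r.cost)
E
python3 lid.py
```

```text
time_s: 18.28
ee_pos: [573.1, 192.2, 302.4]
ee_rot: [179.5, -0.1, 81.2]
force: [0.8, 3.3, 1.4]
gripper_width: 0.5
xc -4.5 z 302.4 [0.8 3.3 1.4]
scene [376.7 172.4] 0.78
top [129.2 181.3] 0.7
lid [0.78702627] 0.2558893402028297
```

```bash
python3 -m jog '-0.008 0 0.008 0 0 0;-0.016 0 0.016 0 0 0;-0.025 0 0.026 0 0 0;-0.034 0 0.036 0 0 0;-0.042 0 0.046 0 0 0;-0.05 0 0.057 0 0 0;-0.058 0 0.068 0 0 0;-0.065 0 0.08 0 0 0;-0.072 0 0.092 0 0 0;-0.08 0 0.104 0 0 0'; python3 lid.py
```

```text
time_s: 19.32
ee_pos: [567.2, 151.5, 249.7]
ee_rot: [179.5, 0.0, 81.2]
force: [1.0, 0.5, 3.4]
gripper_width: 0.6
xc -45.5 z 249.7 [1.  0.5 3.4]
scene [350.7 179.6] 0.79
top [154.5 189.7] 0.71
lid [0.40605754] 0.2945950166350677
```

```bash
python3 -m jog '-0.005 0 0.009 0 0 0;-0.01 0 0.019 0 0 0;-0.015 0 0.029 0 0 0;-0.02 0 0.039 0 0 0;-0.024 0 0.049 0 0 0;-0.028 0 0.06 0 0 0;-0.031 0 0.07 0 0 0;-0.034 0 0.08 0 0 0;-0.036 0 0.09 0 0 0;-0.038 0 0.1 0 0 0;-0.038 0 0.106 0 0 0;-0.038 0 0.106 0 0 0'; python3 lid.py
```

```text
time_s: 20.52
ee_pos: [563.8, 133.3, 195.4]
ee_rot: [179.7, 0.0, 81.2]
force: [-0.3, 0.8, -0.5]
gripper_width: 0.3
xc -64.1 z 195.4 [-0.3  0.8 -0.5]
scene [336.6 185. ] 0.9
top [168.  192.2] 0.62
lid [0.11837899] 4.065628637461424
```

```bash
python3 -m jog '0 0 0.005 0 0 0;0 0 0.01 0 0 0;0 0 0.015 0 0 0;0 0 0.02 0 0 0;0 0 0.02 0 0 0'; python3 -m jog '0 0 0.004 0 0 0;0 0 0.008 0 0 0;0 0 0.01 0 0 0;0 0 0.01 0 0 0'
```

```text
time_s: 21.13
ee_pos: [564.2, 133.5, 185.8]
ee_rot: [179.7, -0.0, 81.2]
force: [0.4, -1.8, 1.9]
gripper_width: 0.6
time_s: 21.47
ee_pos: [564.2, 133.5, 180.5]
ee_rot: [179.7, -0.0, 81.2]
force: [0.5, -0.3, 0.8]
gripper_width: 0.6
```

```bash
python3 lid.py
```

```text
xc -63.8 z 180.5 [ 0.5 -0.3  0.8]
scene [334.1 190.3] 0.9
top [170.5 192. ] 0.75
lid [0.04485668] 2.8487946265816504
```

```bash
python3 -m jog '0 0 0.004 0 0 0;0 0 0.008 0 0 0;0 0 0.008 0 0 0';  python3 -m jog '0 0 0.003 0 0 0;0 0 0.006 0 0 0;0 0 0.006 0 0 0'
```

```text
time_s: 21.92
ee_pos: [564.1, 133.6, 176.2]
ee_rot: [179.7, -0.0, 81.2]
force: [0.1, -1.1, 1.3]
gripper_width: 0.2
time_s: 22.17
ee_pos: [564.1, 133.5, 172.9]
ee_rot: [179.7, -0.0, 81.2]
force: [0.3, -1.1, 0.4]
gripper_width: 0.4
```

```bash
python3 -m jog '0 0 0.003 0 0 0;0 0 0.006 0 0 0;0 0 0.006 0 0 0';  python3 -m jog '0 0 0.003 0 0 0;0 0 0.006 0 0 0;0 0 0.006 0 0 0'; python3 lid.py
python3 - <<'E'
from h import *
p=np.array(state()["ee_pos"])
im=[]
for n,r0,c0 in(("scene",120,270),("top",120,100)):
    i=cv2.resize(grab_frame(n)[r0:r0+140,c0:c0+140],None,fx=2.85,fy=2.85,interpolation=3)
    u=(proj(n,p)[0]-[c0,r0])*2.85;cv2.circle(i,tuple(int(v) for v in u),2,(0,255,0),-1);im.append(i)
cv2.imwrite("pics/p11.png",np.hstack(im)[:,:,::-1])
E
```

```text
time_s: 22.42
ee_pos: [564.1, 133.5, 169.6]
ee_rot: [179.7, -0.0, 81.2]
force: [0.5, -0.1, 0.2]
gripper_width: 0.0
time_s: 22.67
ee_pos: [564.1, 133.6, 168.3]
ee_rot: [179.7, -0.0, 81.2]
force: [-2.6, -2.1, 10.4]
gripper_width: 0.1
xc -63.7 z 168.3 [-2.6 -2.1 10.4]
scene [336.4 195. ] 0.58
top [363.9 196.5] 0.34
lid [-0.0374357] 65.19123859648364
```

View pics/p11.png

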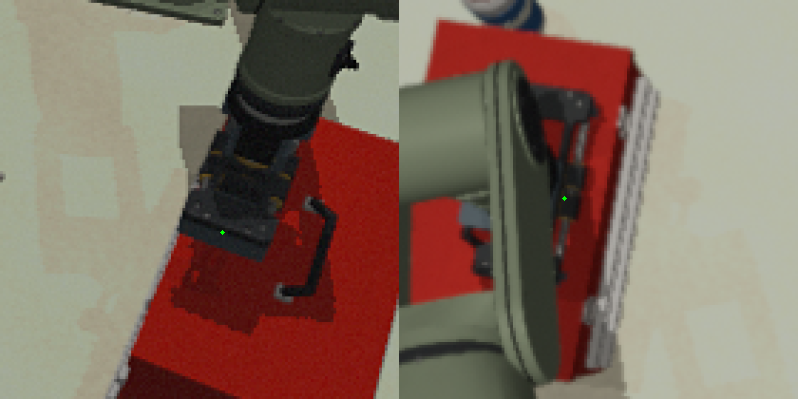

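```bash
python3 -m jog '0 0 0.002 0 0 0;0 0 0.003 0 0 0;0 0 0.003 0 0 0'; python3 -m jog '0 0 -0.02 0 0 0;0 0 -0.1 0 0 0;0 0 -0.25 0 0 0;0 0 -0.4 0 0 0;0 0 -0.4 0 0 0;0 0 -0.4 0 0 0;-0.3 0 -0.4 0 0 0;-0.6 0 -0.4 0 0 0;-0.8 0 -0.4 0 0 0;-0.8 0 -0.4 0 0 0;-0.8 0 -0.4 0 0 0;-0.8 0 -0.4 0 0 0;-0.8 0 -0.4 0 0 0;-0.8 0 -0.4 0 0 0;-0.8 0 -0.4 0 0 0;-0.8 0 -0.4 0 0 0'
python3 - <<'E'
from h import *
for i in range(2):
  o=observe(ks=("upper_drawer_pull","lower_drawer_pull","lid_hinge","lid_front_edge","chest"))
  print(np.round(fit(o,[0,0,0],(567.7,197.5,1.421)).x,3),[(n[0],k[:9],round(float(w),2)) for n,k,u,w in o])
im=[]
_,L=model([567.7,197.5,1.421,0,0,0])
for n,r0,c0 in(("scene",110,270),("top",120,90)):
    i=cv2.resize(grab_frame(n)[r0:r0+140,c0:c0+140],None,fx=2.85,fy=2.85,interpolation=3)
    for P in [[-103,s*172,175] for s in(1,-1)]+[[-112,s*161,103] for s in(1,-1)]:
        u=(proj(n,L(P))[0]-[c0,r0])*2.85;cv2.circle(i,tuple(int(v) for v in u),2,(0,255,0),-1)
    im.append(i)
cv2.imwrite("pics/p12.png",np.hstack(im)[:,:,::-1])
print(state()["time_s"],state()["ee_pos"])
for k in("wrench","spray_can","headlamp","wipes_tub"):
    for n in("scene","top"):
        d=tip_of(k,n)
        if d:print(k,n,ray(n,d[0]["location"],0))
E
```

```text
time_s: 23.22
ee_pos: [564.1, 133.6, 168.3]
ee_rot: [179.6, -0.1, 81.2]
force: [-2.9, -2.4, 10.6]
gripper_width: 0.4
time_s: 24.55
ee_pos: [500.6, -265.0, 367.6]
ee_rot: [179.6, -0.0, 81.0]
force: [-0.5, 0.2, 1.4]
gripper_width: 0.4
[ 0.144  2.453 -0.012] [('s', 'upper_dra', 0.71), ('s', 'lid_hinge', 0.95), ('s', 'lid_front', 0.64), ('t', 'upper_dra', 0.69), ('t', 'lower_dra', 0.86), ('t', 'lid_hinge', 0.96), ('t', 'lid_front', 0.66)]
[-9.872 12.563 -0.068] [('s', 'upper_dra', 0.49), ('s', 'lid_hinge', 0.8), ('s', 'lid_front', 0.83), ('s', 'chest', 0.53), ('t', 'upper_dra', 0.84), ('t', 'lower_dra', 0.86), ('t', 'lid_hinge', 0.96), ('t', 'lid_front', 0.58)]
25.85 [ 501.34291696 -261.73998888  367.85169221]
wrench top [ 532.77977508 -154.79130465]
spray_can scene [490.9013338 328.9384811]
spray_can top [808.98532544 246.77376473]
headlamp scene [ 710.09110308 -330.69990388]
headlamp top [ 715.82527651 -337.54910697]
wipes_tub scene [ 426.93292534 -321.09872859]
wipes_tub top [ 407.05717297 -323.50468256]
```

View pics/p12.png

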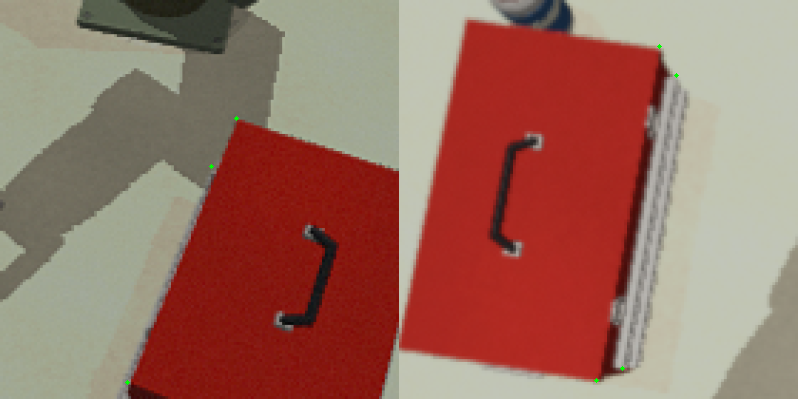

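Run:
```python
from h import *
g=cv2.cvtColor(grab_frame("top"),cv2.COLOR_RGB2GRAY).astype(np.float32)
_,L=model([567.7,197.5,1.421,0,0,0])
for z in(103,55):
    print(z)
    xs=np.arange(-130,-94,2);v=0
    for y in(-120,-60,0,60,120):
        u=proj("top",[L([x,y,z]) for x in xs]).astype(np.float32);v=v+cv2.remap(g,u[:,:1],u[:,1:],1)[:,0]/5
    print([(int(x),int(a)) for x,a in zip(xs,v)])
```

```text
103
[(-130, 173), (-128, 159), (-126, 147), (-124, 148), (-122, 164), (-120, 173), (-118, 166), (-116, 148), (-114, 137), (-112, 131), (-110, 149), (-108, 167), (-106, 175), (-104, 168), (-102, 142), (-100, 106), (-98, 70), (-96, 49)]
55
[(-130, 189), (-128, 189), (-126, 188), (-124, 186), (-122, 178), (-120, 165), (-118, 155), (-116, 148), (-114, 158), (-112, 171), (-110, 173), (-108, 162), (-106, 150), (-104, 141), (-102, 140), (-100, 156), (-98, 171), (-96, 175)]
```

The lid corners match. The lower pull looks about 4 mm further out than the upper one, which could just be shadow, so I'll touch it again to be sure.

```bash
python3 to.py 45 536 -10 250; python3 to.py 45 536 -10 53
```

```text
26.3 [ 501.3502 -261.6954  367.885 ] [-0.0605  0.9703  0.2884] [ 0.5078 -0.0104  0.2363] [ 0.0053  0.4993 -0.0008]
26.3 [ 501.3502 -261.6954  367.885 ] [-0.0605  0.9703  0.2884] [ 0.5073 -0.0132  0.6303] [ 0.0053  0.4993 -0.0008]
```

```bash
python3 -m jog '0.508 -0.01 0.236 0.005 0.5 0;0.508 -0.01 0.236 0.005 0.5 0;0.508 -0.01 0.236 0.005 0.5 0;0.508 -0.01 0.236 0.005 0.5 0;0.508 -0.01 0.236 0.005 0.5 0;0.508 -0.01 0.236 0.005 0.5 0;0.508 -0.01 0.236 0.005 0.5 0;0.508 -0.01 0.236 0.005 0.5 0;0.508 -0.013 0.4 0.005 0.5 0;0.508 -0.013 0.5 0.005 0.5 0;0.508 -0.013 0.57 0.005 0.5 0;0.508 -0.013 0.63 0.005 0.5 0;0.508 -0.013 0.63 0.005 0.5 0;0.508 -0.013 0.63 0.005 0.5 0'; python3 to.py 45 549.3 79 53;python3 to.py 45 551.4 92 53
```

```text
time_s: 27.47
ee_pos: [534.0, -9.5, 48.6]
ee_rot: [-179.3, -45.1, 80.9]
force: [-0.1, 0.7, 0.0]
gripper_width: 0.3
27.4667 [533.9782  -9.4808  48.6499] [-0.1475  0.7094  0.022 ] [0.133  0.0037 0.121 ] [-0.0034 -0.001  -0.0041]
27.4667 [533.9782  -9.4808  48.6499] [-0.1475  0.7094  0.022 ] [0.1516 0.0039 0.1396] [-0.0034 -0.001  -0.0041]
```

```bash
python3 -m jog '0.04 0.001 0.03 0 0 0;0.08 0.002 0.07 0 0 0;0.12 0.003 0.11 0 0 0;0.133 0.004 0.121 -0.003 0 -0.004;0.133 0.004 0.121 -0.003 0 -0.004'; python3 -m jog '0.004 0 0.004 0 0 0;0.008 0 0.008 0 0 0;0.012 0 0.012 0 0 0;0.014 0 0.014 0 0 0;0.014 0 0.014 0 0 0'; python3 -m jog '0.002 0 0.002 0 0 0;0.004 0 0.004 0 0 0;0.004 0 0.004 0 0 0';python3 -m jog '0.002 0 0.002 0 0 0;0.004 0 0.004 0 0 0;0.004 0 0.004 0 0 0'
```

```text
time_s: 27.88
ee_pos: [550.3, 80.4, 55.4]
ee_rot: [179.7, -45.1, 81.8]
force: [0.3, 0.8, 0.0]
gripper_width: 0.5
time_s: 28.3
ee_pos: [551.9, 89.8, 55.4]
ee_rot: [179.7, -45.1, 81.8]
force: [-0.4, 0.3, 0.1]
gripper_width: 0.6
time_s: 28.55
ee_pos: [552.4, 91.5, 55.0]
ee_rot: [179.7, -45.0, 81.8]
force: [-1.0, -4.5, 0.7]
gripper_width: 0.2
time_s: 28.8
ee_pos: [552.7, 91.9, 54.7]
ee_rot: [179.5, -44.7, 82.0]
force: [-5.8, -13.8, 6.8]
gripper_width: 0.6
```

```bash
python3 -m jog '-0.02 0 -0.02 0 0 0;-0.08 0 -0.08 0 0 0;-0.14 0 -0.14 0 0 0;-0.16 0 -0.2 0 0 0;-0.16 0 -0.3 0 0 0;-0.16 0 -0.4 0 0 0;-0.16 0 -0.4 0 0 0;-0.16 0 -0.4 0 0 0;-0.16 0 -0.4 0 0 0;-0.16 0 -0.4 0 0 0'; python3 -c "
from workcell import *
s=state();print(s['time_s'],s['ee_pos'],s['force']);print(job_done())"
```

```text
time_s: 29.63
ee_pos: [522.5, -102.2, 139.3]
ee_rot: [179.7, -44.8, 81.8]
force: [-0.5, 0.4, -0.2]
gripper_width: 0.3
29.6333 [ 522.50005013 -102.21042463  139.30738092] [-0.50856174  0.40398427 -0.16774259]
the job is handed in; nothing more can be done
None
```

The chest is closed: I pushed the upper drawer home, then the lower drawer, then lowered the lid flush. I used only the closed fingertips at slow speed. The job was handed in at 29.6 s with the arm clear of everything.

**Drawers:** Both stopped hard at the same tool position (y about 92.2 mm, 17 N). The last image made the lower pull look about 4 mm further out than the upper. I touched the lower pull again and met its hard stop at 91.9 mm with no slide before it, so I put the 4 mm down to shadow.

**Lid:** It hit a hard stop at about 10 N, and its outline in both cameras matched the shut position.

**What disagreed:**
- The network drawer readings were noisy at the end: −10 mm to 0 for the upper and +2 to +13 mm for the lower. I relied on the contact stops and my own image fits instead.
- With the gripper shut, the fingertips seemed to sit about 7 mm behind the tool point, not the 22 mm ahead the spec gives. I found each stop by force instead.

**Other objects:** The wrench, headlamp and wipes tub still showed within about 13 mm of where I first measured them. The spray can's top-camera reading was unchanged. Its scene-camera reading was far off (490, 329), and I took that as a false detection. I did not recheck the tape roll or trim plate. I never touched the ratchet; it was in the tray when last seen, before the lid covered it.

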